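# Lock the tube mixer's carrier with a linchpin

## Task

Secure the carrier disc on the square shaft of the tube mixer: take the steel linchpin out of its parking block, feel with its tip along the top of the shaft for the cross hole (the shaft has end play) and push the pin gently down through it, ring towards the shaft's free end, until the flange rests on the shaft. Then swing its ring down over the shaft's end until it lies fully underneath, and let go. Leave the timer, marker and bottle where they are.

Things in the scene. Friction and masses are not known exactly. Their poses are not given: they have to be found in the camera images.
- pin_grip (a point): Loose steel linchpin (about 90 g with its ring), at the start upright in the parking block. This point is the middle of its flat grip, an upright bar 18 mm along x, 12 mm along y (grip it across y), reaching 13 mm above and below the point. z: up out of the pin; x: to the side where the ring stands out.
- pin_flange (a point): Centre of the underside of the pin's round flange (20 mm diameter), 27 mm below pin_grip, same axes; in the parking block it rests on the block's top. The round shank below it is 8 mm thick, 27 mm long, its end nearly flat (0.5 mm edge). Over the flange a cross head, 27 mm wide in y, 13 mm high, carries the ring.
- ring_tab (a point): Tip of the ring's thumb tab. The ring is a D-shaped loop of 5 mm wire, its arms 17 mm either side of the pin, its cross wire 40 mm from the hinge; there a tab 18 mm wide, 4 mm thick stands 30 mm square to the ring. From the hinge this point is 40 mm out, 30 mm up at ring = 0; 36 mm out, 35 mm down at the stop. Press it down from above to swing the ring.
- ring (a joint): Angle of the ring on the pin, rad. Its hinge lies along pin y, 8 mm above the flange's underside. 0 = straight out to pin +x; grows as it swings down; 1.42 = stop, cross wire under the shaft. Stiff hinge (0.08 N m friction), stays where it is left, range -0.3 to 1.42, starts -0.06 to 0.06.
- hole_in (a point): On the fixed mixer: point on the centre line of the square shaft's top face, 115 mm above the work surface, where the hole would be with the shaft pushed fully in. x: outward along the shaft to its free end, z: up. The shaft has end play: the vertical through hole (9 mm diameter) really lies 3 to 23 mm from this point along +x, nowhere else.
- mixer: Fixed tube mixer: white housing 86 x 80 x 142 mm, origin under its middle, x along the shaft. The steel shaft, 22 mm wide, 20 mm high, ends 11 mm beyond the hole's centre; friction (15 N) holds it still in its end play. Behind hole_in: the carrier disc's hub at 19 mm, the grey disc (84 mm diameter, up to 32 mm above hole_in) at 24 mm, the housing (29 mm above) at 41 mm.
- block: Aluminium parking block, fixed, 50 x 44 x 45 mm (foot 62 x 56 mm), origin in the middle of its underside, z up. The pin stands in the hole in its top, 11 mm diameter, 36 mm deep.
- timer: Bystander: white timer, 62 x 62 x 20 mm, lying; origin in its underside.
- marker: Bystander: marker pen, 132 mm long, 12 mm thick, lying; origin in its underside.
- bottle: Bystander: laboratory bottle with blue cap, 58 mm diameter, 105 mm high; origin in its underside.

How it is judged:
By the outcome, as a careful person would: the job done as asked, in the order asked, and still so for the second after the job is handed in, with the robot touching nothing.
It also fails if it takes over 64 s, if anything falls off the work surface, if the arm or the gripper's body presses on something with over 40 N, if the wrist force passes 120 N, or if a joint passes its speed limit or range.

## Robot

A 7-joint arm with a two-finger parallel gripper is mounted at the origin on a cart in front of the work surface, level with it; the furniture and walls round the work are solid. World frame = base frame: x ahead of the robot, y to its left, z up, the work surface at z = 0. Lengths are in m, angles in rad, forces in N, time in s.
With the tool pointing down it reaches from about 0.425 to 0.875 m from the base axis. Payload 9.9 kg.
Tool frame: the origin (TCP) lies on the mounting face of the last link; the fingertips stand 173 mm ahead of it and the grasp point (between the pads) lies 155 mm ahead of it (bot.tips_ahead is the z of the fingertips in the tool frame, in m); z points along the fingers, y is the line along which they close (so a half turn about z gives the same grasp; the last joint's range is limited). The gripper opens to 85 mm and grips with 20 to 120 N. Pads are 22 mm wide; open, the fingers measure 114 mm over their backs; the gripper's body (76 mm by 85 mm) begins 54 mm behind the grasp point. The pads swing forward as they close: fully open they stand 13 mm farther back than shut.
Start: joints at [1.033, 0.576, 0.025, 1.437, -0.015, 1.129, -0.057], TCP at [0.296, -0.607, 0.405] pointing down, gripper open.
Joint ranges: [-2.76, 2.76], [-0.34, 2.15], [-1.52, 1.57], [0.19, 2.46], [-1.09, 4.23], [0.17, 1.99], [-2.82, 2.82]. Speed limits (rad/s): [2.22, 2.22, 3.01, 3.01, 3.14, 3.14, 3.14].

## Interface

Orientations are given as a unit quaternion [x, y, z, w].
In Python, from rig import bot, eyes gives the robot as it stands.
- The arm moves only by the shell command python3 -m pendant 'ROWS' [OPENING]. ROWS is JSON, a list of rows, each an object with "translation": the shift along the tool's x, y, z in cm, a list of three; "roll": the turn about the tool's z in degrees. A call has 1 to 8 rows; each row shifts and turns the commanded pose from where the row before left it, along the tool's axes as they then stand; what a row does not reach is not made up. A row lasts 1/8 s, in which the tool goes at most 62.5 mm and 10.7 degrees, less where a joint would pass 70% of its speed; a pose out of reach is approached as far as the arm can. A call is refused whole if a number of a shift passes 6.25 or a number of a turn 10.7, either way. A call with a gripper value outside its range is refused whole. OPENING is the closure, from 0 (fully open) to 1 (shut), set as the call begins (- or left out, the last holds). The fingers move at their own pace and stop on an object; the grip force is fixed at half the most. Time passes only in rows, so rows that do not move let the fingers close. It gives the time, the measured TCP pose, the force, the opening and the grip force at its end, in the units of the state.
- bot.get_state(): the state, without advancing time (a new reading comes with each control period).
- eyes.get_image(name): name is "scene" or "top" or "wrist"; returns (picture, depth): 400x640x3 uint8, red, green, blue; 400x640 float32, m along the optical axis (not along the pixel's ray), 0 where there is no reading.
- eyes.calibration(name): a dict with "fx", "fy", "cx", "cy" (pixels), "xyz" and "orientation" of the camera in the world; the wrist camera has in their place "tool_from_camera" (4x4, takes a point from camera to tool coordinates, whose origin is the TCP and whose axes are the flange's). Camera axes: x right, y down, z forward; pixel columns grow to the right and rows downward; lengths in m; the calibration is good to about 2 mm. A picture is of the moment at which its call begins: read the wrist's pose just before it. calibration takes no time and is no camera call.
- bot.sign_off(): hands the job in; it is judged then, once.
The state is a dict: "time": time; "qpos": joint angles; "qvel": joint speeds; "joint_torque": joint torques, N m; "tcp_pos": TCP position; "eef_rot": TCP orientation; "contact_force": force on the tool from outside, world axes, zero at the start; "moment": the same for the moment, N m; "width": finger opening in m; "gripper_force": force on a finger pad.
Only numpy, scipy, OpenCV 4.12 (cv2) and the standard library are available. Lean on these libraries where they do the work, as an engineer would, in place of code of your own. Each camera call takes 0.05 s, during which the arm holds its last target. There are 200 camera calls.

## Working session

There is one attempt and no reset: what is moved stays moved. The work goes in short steps, Python scripts to look and compute and a shell command to move; the robot and the scene stay as the last step left them, time stands still between calls to the robot, and variables do not carry over. Pictures are saved under pics/ and viewed, at most 10 in all, crops included, and the job is handed in when it is done.

```bash
ls; mkdir -p pics; python3 - <<'E'
from rig import bot, eyes
import cv2,numpy as np
s=bot.get_state();print(s)
for n in("scene","top"):
    im,d=eyes.get_image(n);cv2.imwrite(f"pics/{n}0.png",im[:,:,::-1]);np.save(f"{n}0.npy",d);print(n,eyes.calibration(n))
print(eyes.calibration("wrist"))
E
```

```text
pics
{'time': 0.0, 'qpos': array([ 1.03319795,  0.57653754,  0.02483262,  1.4379431 , -0.01502602,
        1.12902101, -0.05651121]), 'qvel': array([ 0.00100066, -0.00118683,  0.0022418 , -0.00100589,  0.00100703,
       -0.00125595, -0.0002198 ]), 'joint_torque': array([ 1.68334907e-03, -7.65745282e+01,  2.25185573e+00, -2.85965985e+01,
        1.54547801e-02,  1.25986483e-02, -7.80195194e-06]), 'tcp_pos': array([ 0.29585524, -0.60650589,  0.40382612]), 'eef_rot': array([ 9.74365917e-01,  2.24967366e-01, -2.23676831e-04, -8.32957365e-04]), 'contact_force': array([ 1.98077123, -0.50651147,  0.00998244]), 'moment': array([ 0.0603646 ,  0.04847985, -0.00789507]), 'gripper_force': 0.0, 'width': 0.08539848382242009}
scene {'fx': 458.47387603264167, 'fy': 458.47387603264167, 'cx': 318.56203864896514, 'cy': 203.77218275420324, 'xyz': array([-0.0412176 ,  0.53187008,  0.8008512 ]), 'orientation': array([-0.34428851,  0.83889994, -0.39329128,  0.15177052])}
top {'fx': 462.7146369253739, 'fy': 462.7146369253739, 'cx': 324.98255285044934, 'cy': 197.23733369346712, 'xyz': array([ 0.38703782, -0.06448422,  1.04683738]), 'orientation': array([ 0.70783136, -0.70346505,  0.04276282, -0.04778116])}
{'fx': 278.80633978669135, 'fy': 278.80633978669135, 'cx': 323.0468284923699, 'cy': 202.03280365124772, 'tool_from_camera': array([[-6.75697980e-04, -9.52657652e-01, -3.04044310e-01,
         7.77549416e-02],
       [ 9.99999624e-01, -8.09182821e-04,  3.13034900e-04,
        -8.32343718e-04],
       [-5.44242525e-04, -3.04043984e-01,  9.52657840e-01,
         3.14537527e-02],
       [ 0.00000000e+00,  0.00000000e+00,  0.00000000e+00,
         1.00000000e+00]])}
```

View pics/scene0.png

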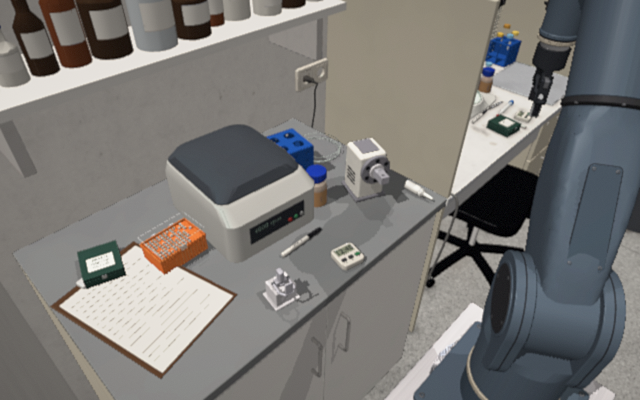

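View pics/top0.png

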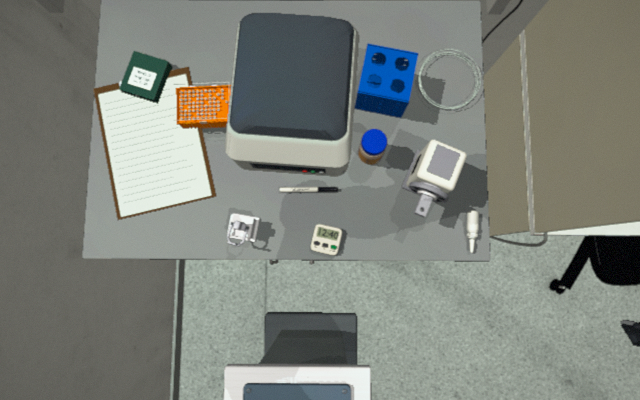

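The scene view shows the block with pin at (282,288) and the mixer at (368,172). In the top view they are at (242,229) and (435,170), the shaft pointing down-left at (424,205). I'll enlarge these and get points from depth.

```bash
cat > h.py <<'E'
import numpy as np,cv2
from scipy.spatial.transform import Rotation as R
from rig import bot,eyes
def cam(n,s=None):
    c=eyes.calibration(n)
    if n=="wrist":
        T=np.array(c["tool_from_camera"]);s=s or bot.get_state();Rt=R.from_quat(s["eef_rot"]).as_matrix()
        return c,Rt@T[:3,:3],Rt@T[:3,3]+s["tcp_pos"]
    return c,R.from_quat(c["orientation"]).as_matrix(),np.array(c["xyz"])
def cloud(n,d,s=None):
    c,M,t=cam(n,s);v,u=np.mgrid[:400,:640]
    p=np.stack([(u-c["cx"])/c["fx"]*d,(v-c["cy"])/c["fy"]*d,d],-1)
    P=p@M.T+t;P[d==0]=np.nan;return P
def ray(n,u,v,z,s=None):
    c,M,t=cam(n,s);r=M@np.array([(u-c["cx"])/c["fx"],(v-c["cy"])/c["fy"],1]);return t+r*(z-t[2])/r[2]
def proj(n,p,s=None):
    c,M,t=cam(n,s);q=M.T@(np.array(p)-t);return c["fx"]*q[0]/q[2]+c["cx"],c["fy"]*q[1]/q[2]+c["cy"]
E
python3 - <<'E'
from h import *
A=cv2.imread("pics/scene0.png");B=cv2.imread("pics/top0.png")
def cr(I,u,v,w,h,k): return cv2.resize(I[v:v+h,u:u+w],(400,300),interpolation=cv2.INTER_CUBIC)
m=np.vstack([np.hstack([cr(A,252,255,64,48,6),cr(A,336,132,80,60,5)]),np.hstack([cr(B,214,202,64,48,6),cr(B,395,140,96,72,5)])])
cv2.imwrite("pics/m1.png",m)
for n in("scene","top"):
    P=cloud(n,np.load(n+"0.npy"))
    for nm,(u,v,w,h) in dict(block=((252,255,64,48) if n=="scene" else (214,202,64,48)),mix=((336,132,80,66) if n=="scene" else (395,140,96,80))).items():
        Q=P[v:v+h,u:u+w].reshape(-1,3);Q=Q[~np.isnan(Q[:,0])]
        print(n,nm)
        for lo in np.arange(0.0,.16,.01):
            S=Q[(Q[:,2]>=lo)&(Q[:,2]<lo+.01)]
            if len(S): print(round(lo,2),len(S),np.median(S,0).round(4),S.min(0).round(3),S.max(0).round(3))
E
```

```text
scene block
0.0 971 [0.4849 0.0775 0.001 ] [ 0.387 -0.014  0.   ] [0.588 0.178 0.01 ]
0.01 80 [0.4324 0.1378 0.015 ] [0.426 0.097 0.01 ] [0.582 0.152 0.02 ]
0.02 68 [0.4338 0.1457 0.0244] [0.426 0.105 0.02 ] [0.476 0.154 0.03 ]
0.03 49 [0.4362 0.1473 0.0347] [0.426 0.105 0.031] [0.478 0.153 0.04 ]
0.04 198 [0.4471 0.1352 0.0445] [0.426 0.096 0.04 ] [0.478 0.152 0.05 ]
0.05 165 [0.4432 0.1328 0.0556] [0.409 0.104 0.05 ] [0.46  0.151 0.06 ]
0.06 47 [0.4419 0.1308 0.0657] [0.41  0.122 0.06 ] [0.46  0.144 0.07 ]
0.07 54 [0.4148 0.1306 0.0747] [0.409 0.122 0.07 ] [0.458 0.144 0.08 ]
0.08 59 [0.4458 0.1271 0.0836] [0.41  0.119 0.08 ] [0.46  0.143 0.087]
scene mix
0.0 748 [ 0.5647 -0.3527  0.0014] [ 0.445 -0.599  0.   ] [ 0.786 -0.213  0.01 ]
0.01 247 [ 0.5501 -0.2968  0.014 ] [ 0.449 -0.6    0.01 ] [ 0.784 -0.238  0.02 ]
0.02 195 [ 0.5402 -0.2964  0.0237] [ 0.454 -0.597  0.02 ] [ 0.764 -0.242  0.03 ]
0.03 129 [ 0.5445 -0.2679  0.0348] [ 0.518 -0.595  0.03 ] [ 0.634 -0.242  0.04 ]
0.04 99 [ 0.5437 -0.2621  0.0451] [ 0.521 -0.594  0.04 ] [ 0.621 -0.241  0.05 ]
0.05 78 [ 0.5585 -0.2533  0.055
[... 1932 characters left out ...]
   0.0663] [ 0.549 -0.264  0.06 ] [ 0.616 -0.239  0.07 ]
0.07 25 [ 0.5769 -0.2491  0.0768] [ 0.523 -0.265  0.071] [ 0.619 -0.238  0.08 ]
0.08 32 [ 0.5617 -0.2485  0.0847] [ 0.504 -0.297  0.08 ] [ 0.619 -0.235  0.089]
0.09 71 [ 0.5253 -0.2479  0.0947] [ 0.47  -0.307  0.09 ] [ 0.618 -0.23   0.1  ]
0.1 79 [ 0.5242 -0.2481  0.1041] [ 0.471 -0.302  0.1  ] [ 0.618 -0.228  0.11 ]
0.11 320 [ 0.5018 -0.2559  0.1146] [ 0.47  -0.308  0.11 ] [ 0.617 -0.229  0.12 ]
0.12 171 [ 0.5261 -0.2628  0.1249] [ 0.503 -0.32   0.12 ] [ 0.616 -0.231  0.13 ]
0.13 510 [ 0.5479 -0.2717  0.1379] [ 0.503 -0.338  0.13 ] [ 0.623 -0.237  0.14 ]
0.14 1377 [ 0.5677 -0.2865  0.1427] [ 0.508 -0.336  0.14 ] [ 0.621 -0.242  0.149]
```

View pics/m1.png

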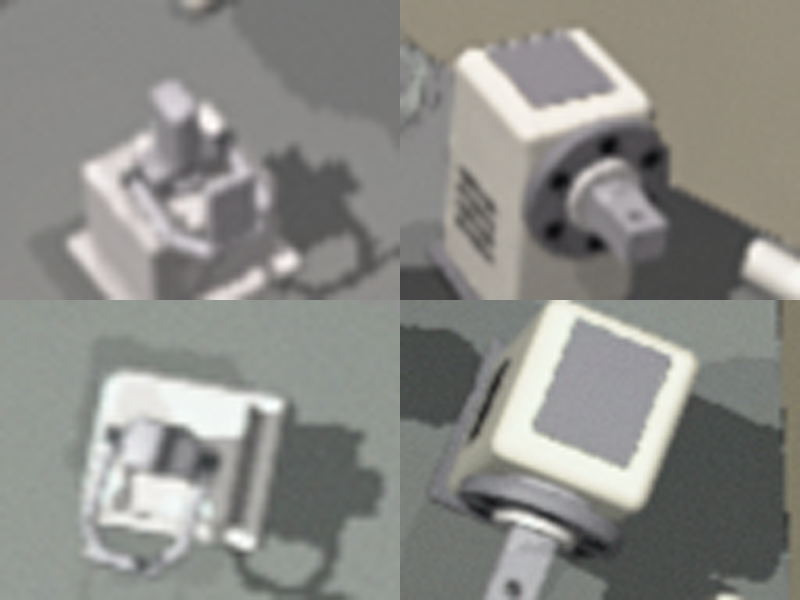

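The mosaic shows the upright grip with the ring and tab towards the robot. The shaft cross hole is visible near top pixel (422,208.6) and scene pixel (382.4,175). Now to measure axes.

```bash
python3 - <<'E'
from h import *
for n in("scene","top"):
    P=cloud(n,np.load(n+"0.npy")).reshape(-1,3);P=P[~np.isnan(P[:,0])]
    def sel(b,z): return P[(P[:,0]>b[0])&(P[:,0]<b[1])&(P[:,1]>b[2])&(P[:,1]<b[3])&(P[:,2]>z[0])&(P[:,2]<z[1])]
    g=sel((.43,.47,.11,.15),(.080,.09));t=sel((.40,.428,.10,.16),(.074,.09));b=sel((.42,.48,.095,.16),(.042,.048));sh=sel((.46,.508,-.32,-.22),(.111,.119))
    def rect(S): 
        r=cv2.minAreaRect((S[:,:2]*1000).astype(np.float32));return np.round(r[0],1),np.round(r[1],1),round(r[2],1)
    a=g.mean(0);c=t.mean(0);print(n,"grip",a.round(4),rect(g),"tab",c.round(4),rect(t),"yaw",np.degrees(np.arctan2(*(c-a)[1::-1])).round(1))
    print(" block",rect(b)," housing",rect(sel((.5,.63,-.35,-.22),(.1405,.146)))," shaft",rect(sh))
    w=np.linalg.svd(sh[:,:2]-sh[:,:2].mean(0))[2][0];print(" shaft ax",w.round(3),np.degrees(np.arctan2(w[1],w[0])),sh.mean(0).round(4))
for n,(u,v) in dict(top=(421.9,208.6),scene=(382.4,175)).items(): print(n,"hole",ray(n,u,v,.115).round(4),ray(n,u,v,.113).round(4))
# refine dark blob
for n,(u,v) in dict(top=(422,208),scene=(382,175)).items():
    I=cv2.cvtColor(cv2.imread(f"pics/{n}0.png"),6);print(I[v-5:v+6,u-6:u+7])
E
```

```text
scene grip [0.4506 0.1253 0.0837] (array([451.7, 124.7]), array([11.1, 16.3]), 75.8) tab [0.4128 0.1354 0.0805] (array([413.7, 135. ]), array([16.5,  5.7]), 79.3) yaw 165.0
 block (array([451.4, 124. ]), array([51.2, 46.2]), 80.3)  housing (array([ 560.5, -286.6]), array([ 74.6, 101.4]), 68.5)  shaft (array([ 495.6, -269. ]), array([31.6, 68.6]), 34.4)
 shaft ax [-0.499  0.867] 119.93628805973435 [ 0.4919 -0.2642  0.1147]
top grip [0.4522 0.1275 0.0841] (array([452.4, 127.7]), array([11., 17.]), 69.7) tab [0.4143 0.1373 0.0831] (array([414.4, 137.8]), array([15.8,  3.9]), 72.9) yaw 165.5
 block (array([452.1, 127.7]), array([50. , 43.8]), 80.5)  housing (array([ 562.7, -284.2]), array([ 76.7, 100.7]), 66.8)  shaft (array([ 496.5, -265.9]), array([34.4, 67.1]), 34.2)
 shaft ax [-0.687  0.727] 133.39521920992004 [ 0.4914 -0.2571  0.1144]
top hole [ 0.485  -0.2535  0.115 ] [ 0.4853 -0.2539  0.113 ]
scene hole [ 0.4831 -0.2538  0.115 ] [ 0.4847 -0.2561  0.113 ]
[[114 120 143 169 182 180 181 182 183 184 183 181 183]
 [113 121 150 175 183 183 183 185 184 183 184 180 180]
 [119 136 164 183 
[... 383 characters left out ...]
5 186 179 181 183 181 185 173 139 117]
 [102 126 157 173 183 186 188 185 185 179 154 123 114]]
[[187 185 171 161 158 165 168 157 116  70  59  67  69]
 [189 192 176 168 169 172 175 173 150  91  51  59  68]
 [172 180 175 173 173 175 176 177 169 130  76  61  65]
 [144 158 169 175 174 172 170 171 173 160 125  85  68]
 [130 140 155 172 173 159 141 143 157 171 161 126  89]
 [131 129 140 161 169 154 127 131 149 167 174 159 123]
 [132 130 131 142 158 166 157 155 163 169 172 167 143]
 [132 132 128 131 142 164 169 164 158 150 142 134 120]
 [125 133 131 129 130 143 140 128 122 116 108 105  98]
 [ 97 124 132 130 129 125 110  94  96  98  98  98  95]
 [ 58 101 127 133 128 117  99  92  95  97  97  99  96]]
```

```bash
cat >> h.py <<'E'
def pose(s=None):
    s=s or bot.get_state();M=R.from_quat(s["eef_rot"]).as_matrix()
    return s["tcp_pos"],np.degrees(np.arctan2(M[1,0],M[0,0])),M
def to(x,y,z,yaw,s=None):
    p,a,M=pose(s);d=M.T@(np.array([x,y,z])-p)*100
    print("shift cm",d.round(2),"then roll",round(-((yaw-a+180)%360-180),2))
E
python3 - <<'E'
from h import *
P=cloud("top",np.load("top0.npy"))
for v,u in [(100,560),(100,530),(180,530),(220,530),(230,540),(230,600),(222,640-5),(240,540),(20,500),(200,487),(200,495),(225,525)]: print(u,v,P[v,u].round(3))
P=cloud("scene",np.load("scene0.npy"))
for v,u in [(10,340),(10,480),(10,498),(100,470),(150,450)]: print(u,v,P[v,u].round(3))
print(bot.tips_ahead,pose()[1]);to(.52,-.27,.42,158);
E
```

```text
560 100 [ 0.744 -0.589  0.029]
530 100 [ 0.797 -0.59  -0.125]
530 180 [ 0.589 -0.59  -0.147]
530 220 [ 0.486 -0.59  -0.16 ]
540 230 [ 0.456 -0.588 -0.102]
600 230 [ 0.46  -0.76  -0.143]
635 222 [ 0.481 -0.849 -0.141]
540 240 [ 0.463 -0.946 -0.892]
500 20 [ 1.003 -0.51  -0.095]
487 200 [ 0.518 -0.425 -0.   ]
495 200 [ 0.568 -0.588 -0.401]
525 225 [ 0.475 -0.59  -0.192]
340 10 [ 0.786 -0.409  0.414]
480 10 [ 0.487 -0.591  0.444]
498 10 [ 0.958 -1.792  0.083]
470 100 [ 0.455 -0.591  0.212]
450 150 [ 0.48  -0.596  0.033]
0.1734 26.004282971898377
shift cm [ 34.9  -20.42  -1.58] then roll -132.0
```

```bash
python3 -m pendant '[{"translation":[4.05,-2.95,-0.2],"roll":0},{"translation":[4.05,-2.95,-0.2],"roll":0},{"translation":[4.05,-2.95,-0.2],"roll":0},{"translation":[4.05,-2.95,-0.2],"roll":0},{"translation":[4.05,-2.95,-0.2],"roll":0},{"translation":[4.05,-2.95,-0.2],"roll":0},{"translation":[4.05,-2.95,-0.2],"roll":0},{"translation":[4.05,-2.95,-0.2],"roll":0}]' 0
python3 -m pendant '[{"translation":[0,0,0],"roll":-10.5},{"translation":[0,0,0],"roll":-10.5},{"translation":[0,0,0],"roll":-10.5},{"translation":[0,0,0],"roll":-10.5},{"translation":[0,0,0],"roll":-10.5},{"translation":[0,0,0],"roll":-10.5},{"translation":[0,0,0],"roll":-10.5},{"translation":[0,0,0],"roll":-10.5}]'
python3 -m pendant '[{"translation":[0,0,0],"roll":-10.5},{"translation":[0,0,0],"roll":-10.5},{"translation":[0,0,0],"roll":-10.5},{"translation":[0,0,0],"roll":-10.5},{"translation":[0,0,0],"roll":-6},{"translation":[0,0,0],"roll":0},{"translation":[0,0,0],"roll":0}]'
python3 - <<'E'
from h import *
s=bot.get_state();print(pose(s)[:2],s["contact_force"])
im,d=eyes.get_image("wrist");np.save("w1.npy",d);np.save("w1s.npy",s,allow_pickle=True);cv2.imwrite("pics/w1.png",im[:,:,::-1])
print(proj("wrist",[.485,-.2535,.115],s))
E
```

```text
time: 1.1
tcp_pos: [0.4841, -0.251, 0.4206]
eef_rot: [0.974, 0.225, -0.0, -0.0]
contact_force: [0.6, -0.2, 0.2]
width: 0.0856
gripper_force: 0.0
time: 2.1
tcp_pos: [0.4835, -0.2525, 0.4204]
eef_rot: [0.571, 0.821, -0.0, -0.0]
contact_force: [-0.2, -0.3, -0.7]
width: 0.0856
gripper_force: 0.0
time: 2.98
tcp_pos: [0.4836, -0.2526, 0.4205]
eef_rot: [0.192, 0.981, 0.0, -0.0]
contact_force: [0.1, 0.3, -0.1]
width: 0.0856
gripper_force: 0.0
(array([ 0.48359589, -0.25258829,  0.42053424]), np.float64(157.85256527072778)) [ 0.13775987  0.27027869 -0.09403428]
(np.float64(322.3792722591487), np.float64(195.1862455864896))
```

View pics/w1.png

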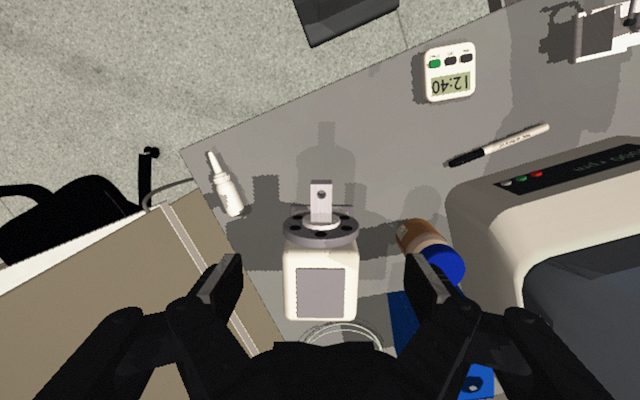

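The wrist view shows the mixer upright in the image, shaft at columns 310–332, hole at about (321,195), matching the projection (322,195). I'll refine the hole and shaft axis.

```bash
python3 - <<'E'
from h import *
s=np.load("w1s.npy",allow_pickle=True).item()
I=cv2.cvtColor(cv2.imread("pics/w1.png"),6).astype(float)
J=I[188:204,313:330];w=np.clip(125-J,0,None);v,u=np.mgrid[188:204,313:330];print(np.round(J[2:14,2:15]).astype(int));hu,hv=(u*w).sum()/w.sum(),(v*w).sum()/w.sum()
print("hole px",hu,hv,ray("wrist",hu,hv,.115,s),ray("wrist",hu,hv,.113,s))
def edge(r0,r1,c0,c1,z):  # sub-pixel left and right edges
    L=[];Rr=[]
    for r in range(r0,r1):
        g=np.diff(I[r,c0:c1]);x=np.arange(c0,c1-1)+.5;m=len(g)//2
        for side,q in((slice(0,m),L),(slice(m,None),Rr)):
            a=np.abs(g[side]);k=a.argmax();sl=slice(max(k-1,0),k+2);q.append(ray("wrist",(x[side][sl]*a[sl]).sum()/a[sl].sum(),r,z,s)[:2])
    C=(np.array(L)+np.array(Rr))/2;W=np.linalg.norm(np.array(L)-np.array(Rr),axis=1)
    f=np.linalg.svd(C-C.mean(0))[2][0];f*=-np.sign(f[0]);print("centre",C.mean(0),"w",np.median(W),"yaw",np.degrees(np.arctan2(f[1],f[0])))
    for q in(L,Rr):
        q=np.array(q);f=np.linalg.svd(q-q.mean(0))[2][0];f*=-np.sign(f[0]);print("  edge yaw",np.degrees(np.arctan2(f[1],f[0])))
edge(184,210,302,341,.115);edge(255,310,278,366,.142)
P=cloud("wrist",np.load("w1.npy"),s)
for r in(183,186,190,205,210): print(r,P[r,316].round(4),P[r,327].round(4))
print("housing",P[290,320])
E
```

```text
[[216 217 221 208 187 166 164 169 186 210 220 220 218]
 [215 218 201 159 138 133 133 129 136 173 210 222 220]
 [216 214 167  98 119 135 141 134 124 120 167 213 221]
 [218 200 129  58  84 104 110 105  94  76 123 199 222]
 [218 195 129  75  61  62  64  64  69  73 116 192 222]
 [219 200 150 104  79  63  67  68  72  73 129 197 216]
 [216 208 168 121  97  78  72  74  77  85 168 214 213]
 [215 216 199 146 101  91  75  70  82 132 198 223 221]
 [214 217 217 199 165 140 128 135 166 194 216 221 219]
 [214 218 221 225 218 202 200 209 219 221 219 219 220]
 [214 217 219 224 223 221 220 223 221 220 219 217 217]
 [215 213 220 224 222 220 219 221 220 219 218 218 219]]
hole px 321.1270464963982 194.7760314341847 [ 0.48411067 -0.25452161  0.115     ] [ 0.48464629 -0.25475499  0.113     ]
centre [ 0.48570413 -0.25567392] w 0.022260916951793067 yaw 156.64716548223743
  edge yaw 152.98268739551827
  edge yaw 160.00560398164419
centre [ 0.5641222  -0.28499752] w 0.0634188667995274 yaw 162.3220517040423
  edge yaw 169.5384659671582
  edge yaw 154.86937886371652
183 [ 0.4717 -0.2552  0.1103] [ 0.4764 -0.2448  0.1086]
186 [ 0.4738 -0.2559  0.1141] [ 0.4777 -0.2455  0.1154]
190 [ 0.4774 -0.2574  0.1152] [nan nan nan]
205 [ 0.4927 -0.2638  0.1137] [ 0.4969 -0.2532  0.1141]
210 [ 0.4974 -0.2657  0.1149] [ 0.502  -0.2552  0.114 ]
housing [ 0.57045444 -0.29100475  0.14350974]
```

```bash
python3 -m pendant '[{"translation":[2.15,4.25,0.2],"roll":0},{"translation":[2.15,4.25,0.2],"roll":0},{"translation":[2.15,4.25,0.2],"roll":0},{"translation":[2.15,4.25,0.2],"roll":0},{"translation":[2.15,4.25,0.2],"roll":0},{"translation":[2.15,4.25,0.2],"roll":0},{"translation":[2.15,4.25,0.2],"roll":0},{"translation":[2.15,4.25,0.2],"roll":0}]' 0.3
python3 -m pendant '[{"translation":[0,0,2],"roll":-7},{"translation":[0,0,2],"roll":0},{"translation":[0,0,2],"roll":0},{"translation":[0,0,2],"roll":0},{"translation":[0,0,0],"roll":0},{"translation":[0,0,0],"roll":0}]'
python3 - <<'E'
from h import *
s=bot.get_state();print(pose(s)[:2],s["width"])
im,d=eyes.get_image("wrist");np.save("w2.npy",d);np.save("w2s.npy",s,allow_pickle=True)
c=im[100:330,180:460,::-1];cv2.imwrite("pics/w2.png",cv2.resize(c,None,fx=2.5,fy=2.5,interpolation=2))
P=cloud("wrist",d,s).reshape(-1,3);P=P[~np.isnan(P[:,0])]
def sel(b,z): return P[(P[:,0]>b[0])&(P[:,0]<b[1])&(P[:,1]>b[2])&(P[:,1]<b[3])&(P[:,2]>z[0])&(P[:,2]<z[1])]
def rect(S):
    r=cv2.minAreaRect((S[:,:2]*1000).astype(np.float32));return np.round(r[0],1),np.round(r[1],1),round(r[2],1)
g=sel((.43,.475,.10,.15),(.081,.09));t=sel((.39,.43,.10,.16),(.06,.09));b=sel((.42,.49,.09,.16),(.043,.047))
print(len(g),rect(g),g.mean(0),rect(t),t.mean(0),t[:,2].max(),rect(b),b.mean(0))
e=g.mean(0)-t.mean(0);print(np.degrees(np.arctan2(-e[1],-e[0])))
E
```

```text
time: 4.03
tcp_pos: [0.4512, 0.1286, 0.4048]
eef_rot: [0.192, 0.981, -0.0, 0.0]
contact_force: [0.8, 0.1, 0.1]
width: 0.0598
gripper_force: 0.0
time: 4.78
tcp_pos: [0.4517, 0.1274, 0.3253]
eef_rot: [0.131, 0.991, 0.0, 0.0]
contact_force: [0.0, 0.3, 0.1]
width: 0.0596
gripper_force: 0.0
(array([0.45173836, 0.12740261, 0.32533447]), np.float64(164.97875057380017)) 0.05959517006797055
293 (array([452. , 126.2]), array([11.5, 17.6]), 74.4) [0.45139259 0.12632922 0.08391775] (array([414.1, 136.7]), array([17.5,  4.3]), 75.6) [0.4134421  0.13668219 0.07704304] 0.08514072930913685 (array([452.5, 126.1]), array([50. , 44.7]), 80.3) [0.45065036 0.1264925  0.04459338]
164.74089141494548
```

View pics/w2.png

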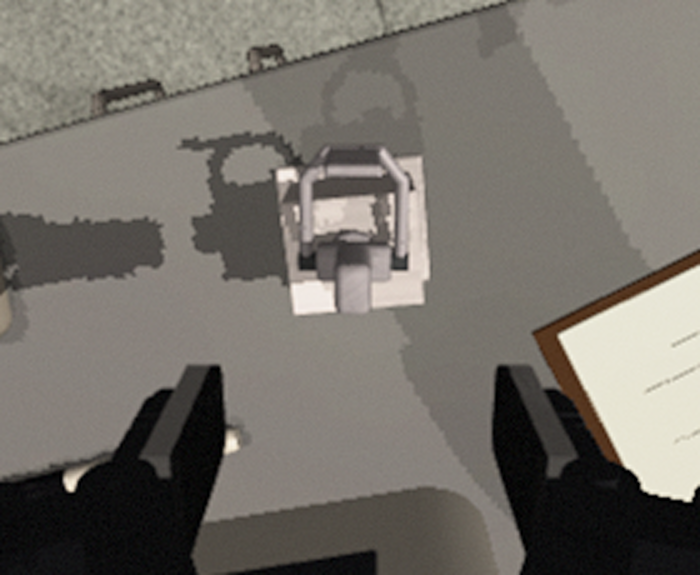

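The pin is upright, grip at (452,126.2) mm, yaw 164.8°. The tab matches, so descend and grasp.

```bash
python3 -c "from rig import bot;print(bot.tips_ahead)"; python3 -m pendant '[{"translation":[-0.05,-0.1,2],"roll":0},{"translation":[0,0,2],"roll":0},{"translation":[0,0,2],"roll":0},{"translation":[0,0,1.5],"roll":0},{"translation":[0,0,0.8],"roll":0},{"translation":[0,0,0.6],"roll":0},{"translation":[0,0,0],"roll":0}]'
python3 -m pendant '[{"translation":[0,0,0],"roll":0},{"translation":[0,0,0],"roll":0},{"translation":[0,0,0],"roll":0},{"translation":[0,0,0],"roll":0},{"translation":[0,0,0],"roll":0}]' 1
python3 -c "from rig import bot;s=bot.get_state();print(bot.tips_ahead,s['tcp_pos'],s['moment'])"
```

```text
0.1734
time: 5.7
tcp_pos: [0.4518, 0.1261, 0.2357]
eef_rot: [0.13, 0.991, -0.0, -0.0]
contact_force: [0.5, 0.9, 0.5]
width: 0.0603
gripper_force: 0.0
time: 6.32
tcp_pos: [0.4519, 0.1261, 0.2361]
eef_rot: [0.131, 0.991, 0.0, 0.0]
contact_force: [-0.5, 0.3, 6.2]
width: 0.0109
gripper_force: 58.5
0.1734 [0.45186623 0.12606173 0.23605546] [-0.06773076  0.17925818 -0.00060533]
```

```bash
python3 -m pendant '[{"translation":[0,0,-0.8],"roll":0},{"translation":[0,0,-1.5],"roll":0},{"translation":[0,0,-1.5],"roll":0},{"translation":[0,0,-2.5],"roll":0},{"translation":[0,0,-3],"roll":0},{"translation":[0,0,-3],"roll":0},{"translation":[0,0,-2.5],"roll":0},{"translation":[0,0,0],"roll":0}]'
python3 -m pendant '[{"translation":[-1.62,-4.49,0],"roll":0},{"translation":[-1.62,-4.49,0],"roll":0},{"translation":[-1.62,-4.49,0],"roll":0},{"translation":[-1.62,-4.49,0],"roll":0},{"translation":[-1.62,-4.49,0],"roll":0},{"translation":[-1.62,-4.49,0],"roll":0},{"translation":[-1.62,-4.49,0],"roll":0},{"translation":[-1.62,-4.49,0],"roll":0}]'
python3 -m pendant '[{"translation":[0,0,0],"roll":7.4},{"translation":[0,0,0],"roll":0},{"translation":[0,0,0],"roll":0},{"translation":[0,0,0],"roll":0}]'
python3 - <<'E'
from h import *
s=bot.get_state();print(pose(s)[:2],s["contact_force"],s["moment"],s["width"])
im,d=eyes.get_image("wrist");np.save("w3.npy",d);np.save("w3s.npy",s,allow_pickle=True);cv2.imwrite("pics/w3raw.png",im[:,:,::-1])
c=im[120:360,200:440,::-1];cv2.imwrite("pics/w3.png",cv2.resize(c,None,fx=2.5,fy=2.5,interpolation=2))
to(.484,-.2545,.36,157.5)
E
```

```text
time: 7.32
tcp_pos: [0.4519, 0.1263, 0.386]
eef_rot: [0.131, 0.991, 0.001, 0.002]
contact_force: [0.1, 0.4, -1.4]
width: 0.0107
gripper_force: 58.6
time: 8.32
tcp_pos: [0.4836, -0.256, 0.3832]
eef_rot: [0.13, 0.991, 0.0, -0.0]
contact_force: [0.4, -0.7, -0.9]
width: 0.0104
gripper_force: 58.7
time: 8.82
tcp_pos: [0.4841, -0.2538, 0.3837]
eef_rot: [0.193, 0.981, 0.0, -0.0]
contact_force: [-0.2, -0.7, -0.5]
width: 0.0109
gripper_force: 58.7
(array([ 0.48405152, -0.2537615 ,  0.38373441]), np.float64(157.7622209163345)) [-0.15602517 -0.74856962 -0.46693361] [-0.0185377  -0.02881309 -0.03874029] 0.010912766500214863
shift cm [-0.02 -0.06  2.38] then roll 0.23
```

View pics/w3.png

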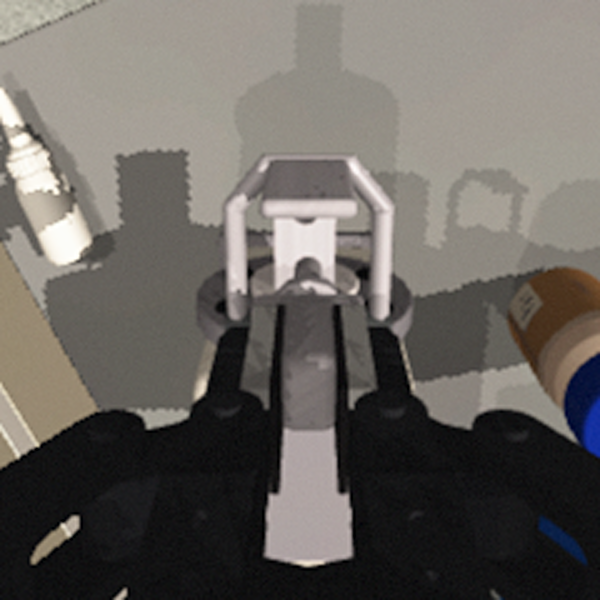

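The held pin points straight down, its tip at crop (308,262), ring ahead and level. The shaft spans crop columns 275–335. I'll measure the lateral offset of tip and shaft to sub-pixel precision.

```bash
python3 - <<'E'
from h import *
s=np.load("w3s.npy",allow_pickle=True).item();I=cv2.cvtColor(cv2.imread("pics/w3raw.png"),6).astype(int)
for r in range(203,238,2): print(r,I[r,306:340])
E
```

```text
203 [203 220 221 223 225 224 223 223 221 221 221 220 219 217 215 218 220 222
 219 219 218 216 219 221 219 219 219 221 221 221 218 219 221 219]
205 [182 200 202 200 200 202 199 199 197 197 195 198 201 197 201 203 205 203
 201 200 201 200 200 200 200 203 203 205 204 206 204 204 205 206]
207 [135 144 138 165 195 205 203 200 200 199 201 183 143 123 119 115 112 113
 108 121 175 209 206 208 207 207 210 205 183 153 155 157 157 154]
209 [145 142 142 178 225 232 230 226 227 225 228 230 227 208 179 154 149 166
 179 216 231 229 229 227 226 227 230 221 176 142 148 145 147 144]
211 [134 148 144 175 221 230 230 228 227 226 226 229 231 231 230 229 232 232
 230 230 228 228 228 229 225 226 229 220 173 148 147 149 152 151]
213 [ 87  82  75 145 217 230 230 226 225 225 226 229 232 232 228 228 229 230
 230 227 228 229 227 228 226 227 231 206 121  64  65  66  69  69]
215 [118 149 144 177 221 232 229 227 225 224 226 228 231 232 228 228 230 229
 230 228 227 228 229 228 226 227 229 218 173 143 145 143 147 146]
217 [ 84 120 155 185 224 230 228 227 223 224 225 228 232 231 229 229 228 230
 229 228 227 227 227 2
[... 773 characters left out ...]
00 125 187 214 210 208 207 209 214 170  77  81  86  86  82  83
  76  69  83 116 159 200 210 209 211 185 121 106 105 103 110 113]
231 [102  99  98 126 185 212 212 211 203 179 155 112  75  78  84  90  96 100
  97  96  97  95 121 141 158 190 210 189 123 106 108 108 103 113]
233 [115 108 102 131 189 214 207 159 103  82  91  98 104 109 159 200 211 217
 209 198 188 175 162 143 129 114 132 152 128 122 123 127 123 110]
235 [126 126 126 138 171 159 105  91 105 114 116 119 125 124 117 152 181 156
 115 148 197 214 213 218 215 207 180 138 102  93 117 127 125 123]
237 [110 116 113 101  85  86  97  98  86  81  86  97 110 111 105 105 103  90
  81  80 113 149 160 174 176 178 180 180 134  83  91  98 112 149]
```

```bash
python3 -m pendant '[{"translation":[0.06,-0.11,1],"roll":0.2},{"translation":[0,0,1.2],"roll":0},{"translation":[0,0,1.2],"roll":0},{"translation":[0,0,0.8],"roll":0},{"translation":[0,0,0.3],"roll":0},{"translation":[0,0,0],"roll":0},{"translation":[0,0,0],"roll":0}]'
python3 -m pendant '[{"translation":[0,0,0.1],"roll":0},{"translation":[0,0,0.1],"roll":0},{"translation":[0,0,0],"roll":0}]'
python3 -m pendant '[{"translation":[0,0,0.1],"roll":0},{"translation":[0,0,0],"roll":0}]'
python3 - <<'E'
from h import *
s=bot.get_state();print(pose(s)[:2],s["contact_force"],s["moment"])
im,d=eyes.get_image("wrist");np.save("w4s.npy",s,allow_pickle=True);cv2.imwrite("pics/w4raw.png",im[:,:,::-1])
c=im[160:280,250:410,::-1];cv2.imwrite("pics/w4.png",cv2.resize(c,None,fx=4,fy=4,interpolation=2))
E
```

```text
time: 9.75
tcp_pos: [0.4832, -0.2553, 0.339]
eef_rot: [0.196, 0.981, -0.0, 0.0]
contact_force: [0.1, 0.7, -0.8]
width: 0.0108
gripper_force: 58.7
time: 10.12
tcp_pos: [0.483, -0.2553, 0.3367]
eef_rot: [0.196, 0.981, 0.0, -0.0]
contact_force: [0.1, -0.8, -0.5]
width: 0.0108
gripper_force: 58.7
time: 10.38
tcp_pos: [0.483, -0.2552, 0.3356]
eef_rot: [0.196, 0.981, 0.0, -0.0]
contact_force: [0.6, -0.3, -0.6]
width: 0.0105
gripper_force: 58.7
(array([ 0.48297552, -0.25523655,  0.33559305]), np.float64(157.3999457363054)) [ 0.63758663 -0.25420331 -0.57673777] [-0.00562192 -0.06966683  0.04877231]
```

View pics/w4.png

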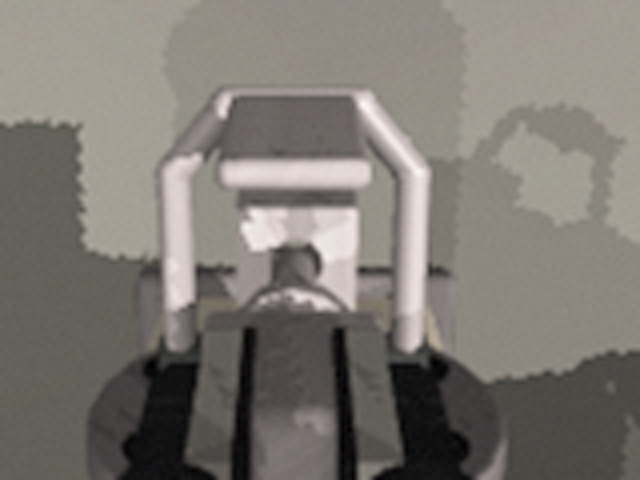

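The shank tip covers the hole at crop (298,262), centred on the shaft (columns 240–358). Descend in small steps while watching the force.

```bash
for k in 1; do python3 -m pendant '[{"translation":[0,0,0.1],"roll":0},{"translation":[0,0,0],"roll":0}]'; done; python3 -m pendant '[{"translation":[0,0,0.1],"roll":0},{"translation":[0,0,0],"roll":0}]';python3 -m pendant '[{"translation":[0,0,0.05],"roll":0},{"translation":[0,0,0],"roll":0}]';python3 -m pendant '[{"translation":[0,0,0.05],"roll":0},{"translation":[0,0,0],"roll":0}]'
```

```text
time: 10.68
tcp_pos: [0.483, -0.2553, 0.3346]
eef_rot: [0.196, 0.981, 0.0, -0.0]
contact_force: [-0.1, -0.1, -1.5]
width: 0.0106
gripper_force: 58.7
time: 10.92
tcp_pos: [0.483, -0.2552, 0.3336]
eef_rot: [0.196, 0.981, 0.0, -0.0]
contact_force: [0.3, -0.2, -0.5]
width: 0.0107
gripper_force: 58.7
time: 11.18
tcp_pos: [0.483, -0.2552, 0.3332]
eef_rot: [0.196, 0.981, 0.0, -0.0]
contact_force: [1.0, -0.7, -1.4]
width: 0.0107
gripper_force: 58.7
time: 11.42
tcp_pos: [0.483, -0.2553, 0.3327]
eef_rot: [0.196, 0.981, 0.0, -0.0]
contact_force: [-0.1, 0.0, -0.8]
width: 0.0109
gripper_force: 58.7
```

```bash
python3 -m pendant '[{"translation":[0,0,0.05],"roll":0},{"translation":[0,0,0],"roll":0}]';python3 -m pendant '[{"translation":[0,0,0.05],"roll":0},{"translation":[0,0,0],"roll":0}]';python3 -m pendant '[{"translation":[0,0,0.05],"roll":0},{"translation":[0,0,0],"roll":0}]';python3 -m pendant '[{"translation":[0,0,0.05],"roll":0},{"translation":[0,0,0],"roll":0}]'; python3 -c "from rig import bot;s=bot.get_state();print(s['moment'])"
```

```text
time: 11.68
tcp_pos: [0.483, -0.2552, 0.3321]
eef_rot: [0.196, 0.981, 0.0, -0.0]
contact_force: [0.4, 0.3, -0.7]
width: 0.0106
gripper_force: 58.7
time: 11.92
tcp_pos: [0.483, -0.2552, 0.3316]
eef_rot: [0.196, 0.981, 0.0, -0.0]
contact_force: [0.5, 0.0, -0.2]
width: 0.0109
gripper_force: 58.7
time: 12.18
tcp_pos: [0.483, -0.2552, 0.3312]
eef_rot: [0.196, 0.981, 0.0, -0.0]
contact_force: [-0.2, 1.0, -1.7]
width: 0.0103
gripper_force: 58.7
time: 12.42
tcp_pos: [0.483, -0.2552, 0.3306]
eef_rot: [0.196, 0.981, 0.0, -0.0]
contact_force: [0.2, 0.8, -0.3]
width: 0.0108
gripper_force: 58.7
[-0.00848681 -0.02338518  0.00241039]
```

```bash
python3 -m pendant '[{"translation":[0,0,0.05],"roll":0},{"translation":[0,0,0],"roll":0}]';python3 -m pendant '[{"translation":[0,0,0.05],"roll":0},{"translation":[0,0,0],"roll":0}]';python3 -m pendant '[{"translation":[0,0,0.05],"roll":0},{"translation":[0,0,0],"roll":0}]';python3 -m pendant '[{"translation":[0,0,0.05],"roll":0},{"translation":[0,0,0],"roll":0}]'
```

```text
time: 12.68
tcp_pos: [0.483, -0.2553, 0.3302]
eef_rot: [0.196, 0.981, 0.0, -0.0]
contact_force: [-0.5, 0.2, -2.0]
width: 0.0109
gripper_force: 58.7
time: 12.92
tcp_pos: [0.483, -0.2553, 0.3296]
eef_rot: [0.196, 0.981, 0.0, -0.0]
contact_force: [-0.2, -0.8, -1.3]
width: 0.0104
gripper_force: 58.7
time: 13.18
tcp_pos: [0.483, -0.2552, 0.3292]
eef_rot: [0.196, 0.981, 0.0, -0.0]
contact_force: [-1.0, 0.4, -0.5]
width: 0.0105
gripper_force: 58.7
time: 13.42
tcp_pos: [0.483, -0.2552, 0.3287]
eef_rot: [0.196, 0.981, 0.0, -0.0]
contact_force: [-0.7, 0.1, -1.1]
width: 0.0108
gripper_force: 58.7
```

```bash
python3 -m pendant '[{"translation":[0,0,0.1],"roll":0},{"translation":[0,0,0.1],"roll":0},{"translation":[0,0,0],"roll":0}]';python3 -m pendant '[{"translation":[0,0,0.1],"roll":0},{"translation":[0,0,0.1],"roll":0},{"translation":[0,0,0],"roll":0}]'; python3 - <<'E'
from h import *
im,d=eyes.get_image("wrist");I=cv2.cvtColor(im,7)
cv2.imwrite("pics/w5.png",cv2.resize(im[160:280,250:410,::-1],None,fx=4,fy=4,interpolation=2))
for r in(216,220,224,228,232): print(I[r,306:342])
E
```

```text
time: 13.8
tcp_pos: [0.483, -0.2553, 0.3266]
eef_rot: [0.196, 0.981, 0.0, -0.0]
contact_force: [0.3, -0.5, -0.8]
width: 0.0111
gripper_force: 58.7
time: 14.18
tcp_pos: [0.483, -0.2552, 0.3246]
eef_rot: [0.196, 0.981, 0.0, -0.0]
contact_force: [-0.6, -0.6, -1.1]
width: 0.0104
gripper_force: 58.7
[146 139 112  89  89  89  80  79  69  71  70  71  75  77  81  86  89  89
  89  88  91  90  92  91  86  79  80  82  84  87  85  86  87 100 132 146]
[143 161 198 213 212 216 194 152 122  88  89  92  95 104 121 132 125 121
 176 218 214 213 212 209 209 211 213 210 208 208 206 210 210 201 170 144]
[142 149 168 184 208 222 208 203 163  81  89  90  92  92  92 145 203 220
 218 217 216 215 211 209 212 211 211 213 205 194 195 213 234 216 166 141]
[144 142 148 152 154 146 176 193 169 170 142  87  81  73  79  83  86  82
  77  85 114 131 111 112 167 183 181 184 191 192 202 203 202 193 162 146]
[ 94  99 131 152 152 144 126 113  98  85  81  81  85  89 123 145 155 170
 155 138 123 108 107 109 104 128 175 202 203 200 201 201 204 177 101  88]
```

View pics/w5.png

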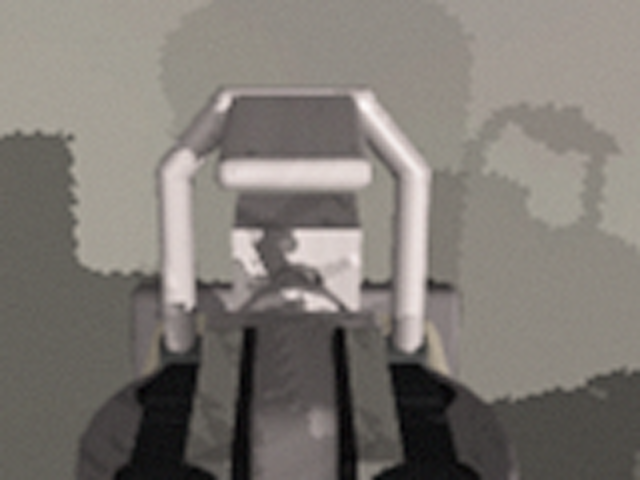

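The shank is clearly entering the hole, shaft face visible at crop rows 228–310 with the shank short at (285,270). Continue down.

```bash
python3 -m pendant '[{"translation":[0,0,0.15],"roll":0},{"translation":[0,0,0.15],"roll":0},{"translation":[0,0,0.15],"roll":0},{"translation":[0,0,0],"roll":0}]';python3 -m pendant '[{"translation":[0,0,0.15],"roll":0},{"translation":[0,0,0.15],"roll":0},{"translation":[0,0,0.15],"roll":0},{"translation":[0,0,0],"roll":0}]'; python3 -m pendant '[{"translation":[0,0,0.15],"roll":0},{"translation":[0,0,0.15],"roll":0},{"translation":[0,0,0.1],"roll":0},{"translation":[0,0,0],"roll":0}]'
```

```text
time: 14.72
tcp_pos: [0.483, -0.2552, 0.32]
eef_rot: [0.196, 0.981, 0.0, -0.0]
contact_force: [0.4, -0.3, -1.4]
width: 0.0107
gripper_force: 58.7
time: 15.22
tcp_pos: [0.483, -0.2552, 0.3156]
eef_rot: [0.196, 0.981, 0.0, -0.0]
contact_force: [-0.1, -0.1, -0.3]
width: 0.0108
gripper_force: 58.7
time: 15.72
tcp_pos: [0.483, -0.2552, 0.3116]
eef_rot: [0.196, 0.981, 0.0, -0.0]
contact_force: [-0.4, 0.6, -0.5]
width: 0.0108
gripper_force: 58.7
```

```bash
python3 -m pendant '[{"translation":[0,0,0.1],"roll":0},{"translation":[0,0,0.1],"roll":0},{"translation":[0,0,0],"roll":0}]'; python3 -m pendant '[{"translation":[0,0,0.1],"roll":0},{"translation":[0,0,0],"roll":0}]'; python3 -m pendant '[{"translation":[0,0,0.05],"roll":0},{"translation":[0,0,0],"roll":0}]'
```

```text
time: 16.1
tcp_pos: [0.483, -0.2553, 0.3096]
eef_rot: [0.196, 0.981, 0.0, -0.0]
contact_force: [0.7, -0.8, -0.5]
width: 0.0104
gripper_force: 58.7
time: 16.35
tcp_pos: [0.483, -0.2553, 0.3086]
eef_rot: [0.196, 0.981, 0.0, -0.0]
contact_force: [0.3, 0.5, -0.9]
width: 0.0107
gripper_force: 58.7
time: 16.6
tcp_pos: [0.483, -0.2553, 0.3082]
eef_rot: [0.196, 0.981, 0.0, -0.0]
contact_force: [0.0, -0.1, -0.6]
width: 0.0105
gripper_force: 58.7
```

```bash
python3 -m pendant '[{"translation":[0,0,0.1],"roll":0},{"translation":[0,0,0],"roll":0}]'; python3 -m pendant '[{"translation":[0,0,0.05],"roll":0},{"translation":[0,0,0],"roll":0}]'; python3 -m pendant '[{"translation":[0,0,0.05],"roll":0},{"translation":[0,0,0],"roll":0}]'; python3 -m pendant '[{"translation":[0,0,0.05],"roll":0},{"translation":[0,0,0],"roll":0}]'
```

```text
time: 16.85
tcp_pos: [0.483, -0.2552, 0.3071]
eef_rot: [0.196, 0.981, 0.0, -0.0]
contact_force: [-0.3, -0.4, -1.0]
width: 0.0107
gripper_force: 58.7
time: 17.1
tcp_pos: [0.483, -0.2552, 0.3067]
eef_rot: [0.196, 0.981, 0.0, -0.0]
contact_force: [0.1, 0.3, -1.1]
width: 0.0107
gripper_force: 58.7
time: 17.35
tcp_pos: [0.483, -0.2552, 0.3062]
eef_rot: [0.196, 0.981, 0.0, -0.0]
contact_force: [0.5, -0.3, -1.3]
width: 0.0107
gripper_force: 58.7
time: 17.6
tcp_pos: [0.4831, -0.2552, 0.3061]
eef_rot: [0.196, 0.981, -0.0, 0.0]
contact_force: [-1.5, 1.5, 5.3]
width: 0.0107
gripper_force: 59.5
```

Flange has seated (5 N at z=0.306, as predicted). Release, rise, and check.

```bash
python3 -m pendant '[{"translation":[0,0,0.03],"roll":0},{"translation":[0,0,0],"roll":0}]'; python3 -m pendant '[{"translation":[0,0,0],"roll":0},{"translation":[0,0,0],"roll":0},{"translation":[0,0,0],"roll":0},{"translation":[0,0,0],"roll":0}]' 0.3
python3 -m pendant '[{"translation":[0,0,-0.5],"roll":0},{"translation":[0,0,-1],"roll":0},{"translation":[0,0,-1.5],"roll":0},{"translation":[0,0,-1.5],"roll":0},{"translation":[0,0,-1.5],"roll":0},{"translation":[0,0,0],"roll":0},{"translation":[0,0,0],"roll":0}]'
python3 - <<'E'
from h import *
s=bot.get_state();print(pose(s)[:2])
im,d=eyes.get_image("wrist");im2,d2=eyes.get_image("scene");b=im2[130:220,320:440,::-1]
cv2.imwrite("pics/w6.png",np.hstack([cv2.resize(im[150:300,220:420,::-1],(400,300),interpolation=2),cv2.resize(b,(400,300),interpolation=2)]))
P=cloud("wrist",d,s);Q=(P-s["tcp_pos"])@pose(s)[2];Q[...,2]=P[...,2];Q=Q.reshape(-1,3);Q=Q[~np.isnan(Q[:,0])]
def st(x0,x1,z0,z1):
    S=Q[(Q[:,0]>x0)&(Q[:,0]<x1)&(abs(Q[:,1])<.011)&(Q[:,2]>z0)&(Q[:,2]<z1)];print(len(S),S.mean(0).round(4),S.min(0).round(4),S.max(0).round(4))
st(-.015,.015,.145,.165);st(.03,.05,.12,.165);st(-.012,.02,.11,.12)
E
```

```text
time: 17.85
tcp_pos: [0.483, -0.2552, 0.306]
eef_rot: [0.196, 0.981, -0.0, 0.0]
contact_force: [-2.5, 1.5, 8.0]
width: 0.0105
gripper_force: 60.1
time: 18.35
tcp_pos: [0.4831, -0.2552, 0.3053]
eef_rot: [0.196, 0.981, 0.0, -0.0]
contact_force: [0.5, -0.2, -0.0]
width: 0.0603
gripper_force: 0.0
time: 19.23
tcp_pos: [0.4828, -0.2553, 0.3652]
eef_rot: [0.196, 0.981, -0.0, -0.0]
contact_force: [-0.2, -0.4, -0.1]
width: 0.0599
gripper_force: 0.0
(array([ 0.48283245, -0.25526938,  0.36519966]), np.float64(157.3976803219929))
423 [0.0013 0.0009 0.1532] [-0.0082 -0.0048  0.1452] [0.0087 0.0067 0.1561]
444 [0.0398 0.0004 0.1417] [ 0.0334 -0.011   0.1223] [0.042  0.011  0.1553]
216 [0.0081 0.0002 0.1156] [ 0.0039 -0.0097  0.1103] [0.0106 0.0103 0.12  ]
```

View pics/w6.png

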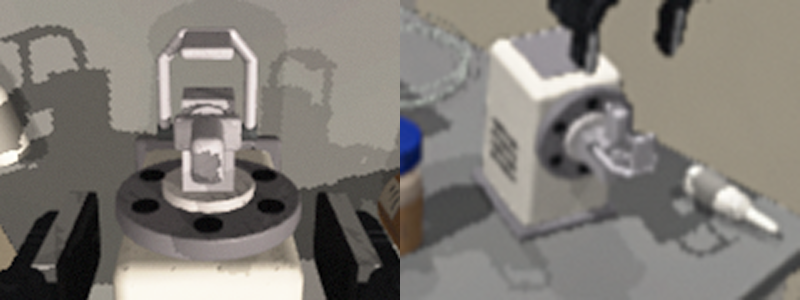

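Pin seated upright, grip top at z=0.156, ring level with its tab at tool x≈40 mm, z≈0.154. Now close the fingers over the tab and press it down along its arc.

```bash
python3 -m pendant '[{"translation":[1,0,0],"roll":0},{"translation":[1.5,0,0],"roll":0},{"translation":[1.6,0,0],"roll":0},{"translation":[0,0,0],"roll":0},{"translation":[0,0,0],"roll":0},{"translation":[0,0,0],"roll":0}]' 1
python3 -m pendant '[{"translation":[0,0,1],"roll":0},{"translation":[0,0,1],"roll":0},{"translation":[0,0,1],"roll":0},{"translation":[0,0,0.4],"roll":0},{"translation":[0,0,0],"roll":0}]'
python3 -m pendant '[{"translation":[0.1,0,0.2],"roll":0},{"translation":[0.1,0,0.2],"roll":0},{"translation":[0.1,0,0.2],"roll":0},{"translation":[0.1,0,0.2],"roll":0},{"translation":[0,0,0],"roll":0}]'
python3 -m pendant '[{"translation":[0.1,0,0.2],"roll":0},{"translation":[0.1,0,0.2],"roll":0},{"translation":[0.1,0,0.2],"roll":0},{"translation":[0.05,0,0.2],"roll":0},{"translation":[0.05,0,0.2],"roll":0},{"translation":[0,0,0],"roll":0}]'
```

```text
time: 20.08
tcp_pos: [0.4455, -0.2396, 0.3654]
eef_rot: [0.196, 0.981, 0.0, 0.0]
contact_force: [0.8, 0.1, -0.5]
width: 0.0003
gripper_force: 0.0
time: 20.7
tcp_pos: [0.4452, -0.2394, 0.331]
eef_rot: [0.196, 0.981, 0.0, -0.0]
contact_force: [-0.3, -0.4, 0.1]
width: -0.0002
gripper_force: 0.0
time: 21.32
tcp_pos: [0.4412, -0.2378, 0.3233]
eef_rot: [0.196, 0.981, -0.0, -0.0]
contact_force: [-1.9, 0.6, 1.9]
width: 0.0
gripper_force: 1.0
time: 22.08
tcp_pos: [0.4379, -0.2365, 0.3132]
eef_rot: [0.196, 0.981, 0.0, 0.0]
contact_force: [-0.9, 0.9, 2.2]
width: -0.0006
gripper_force: 0.6
```

```bash
python3 -m pendant '[{"translation":[0,0,0.25],"roll":0},{"translation":[0,0,0.25],"roll":0},{"translation":[0,0,0.25],"roll":0},{"translation":[0,0,0.25],"roll":0},{"translation":[0,0,0.25],"roll":0},{"translation":[0,0,0.25],"roll":0},{"translation":[0,0,0]}]'
python3 -m pendant '[{"translation":[0,0,0.25],"roll":0},{"translation":[0,0,0.25],"roll":0},{"translation":[0,0,0.25],"roll":0},{"translation":[0,0,0.25],"roll":0},{"translation":[0,0,0],"roll":0}]'
python3 -m pendant '[{"translation":[-0.1,0,0.25],"roll":0},{"translation":[-0.1,0,0.25],"roll":0},{"translation":[-0.1,0,0.2],"roll":0},{"translation":[-0.1,0,0.2],"roll":0},{"translation":[0,0,0],"roll":0}]'
```

```text
time: 22.7
tcp_pos: [0.4378, -0.2364, 0.3032]
eef_rot: [0.196, 0.981, 0.0, -0.0]
contact_force: [-0.9, 0.7, 1.0]
width: -0.0001
gripper_force: 0.4
time: 23.32
tcp_pos: [0.4416, -0.238, 0.2942]
eef_rot: [0.196, 0.981, 0.0, -0.0]
contact_force: [-0.7, -0.8, -0.2]
width: 0.0
gripper_force: 0.4invalid input
```

```bash
cat > rp.py <<'E'
from h import *
a=np.radians(157.4);X=np.array([np.cos(a),np.sin(a)]);Y=np.array([-X[1],X[0]]);H=np.array([.4838,-.2547])
for n in("wrist","scene","top"):
    s=bot.get_state();im,d=eyes.get_image(n);P=cloud(n,d,s)[:, :].reshape(-1,3);C=im.reshape(-1,3).max(1)
    x=(P[:,:2]-H)@X*1000;y=(P[:,:2]-H)@Y*1000;z=(P[:,2]-.123)*1000
    m=(abs(y)<21)&(x>-8)&(x<62)&(z>-50)&(z<45)
    g=[[" "]*36 for _ in range(48)]
    for i in np.where(m)[0]: g[int((45-z[i])//2)][int((x[i]+8)//2)]="#" if C[i]>75 else "o"
    print(n,"x -8..62 by 2mm; rows z 45..-50 by 2 (rel hinge)")
    for k,r in enumerate(g):
        t="".join(r).rstrip()
        if t: print("%4d|%s"%(45-2*k,t))
E
python3 rp.py
```

```text
wrist x -8..62 by 2mm; rows z 45..-50 by 2 (rel hinge)
  45|                     oooooooooooooo
  43|                       oooooooo ooo
  41|                              o oo
  39|                              o oo
  37|                     ooooooooooo#o
  35|                     oooooooooo#o
  33|                                o
  31|                              o #
  29|         oo                  oo o
  27|         o                   oo #
  25|        o#                    o #
  23|        #o                    o o
  21|        o#                   oo #
  19|        o#                   oo #
  17|        #o                    o##
  15|        oo                    o o
  13|        o#                   oo #
  11|        #o                    o##
   9|        o#                    o o
   7|        oo                    o #
   5|        #                     o o
   3|                              o o
   1|                                #
  -3|                            ##
  -5|                            ##
 -17|               #
 -19|               #
scene x -8..62 by 2mm; ro
[... 799 characters left out ...]
                  ooo#
   5| #  # ## o                     ##o
   3|   ######              o    o oo#
   1|    # # #
  -1|      ###                   # #
  -3|       #####               ## #
  -5|       ####                  #
  -7|    ######                ##
  -9|     ####### #             #
 -11|         ####             #
 -13|         ##  ##        # #
 -15|        ## #           ##
 -17| #      ###   ## #      #
 -19|  #     ###    # ##
 -21|         ##     # #  #
 -23|  #     ##        ####
 -25|#  # #   #        # #
 -27|        #
 -29|        #
top x -8..62 by 2mm; rows z 45..-50 by 2 (rel hinge)
   5|    #
   3|   # #
   1|   #  ##
  -3|        # #
  -5|         #
  -9|           #
```

The profile shows the ring at about 0.7 rad, its tab tip (48,−2) under the fingertip. Continue pressing down.

```bash
python3 -m pendant '[{"translation":[0,0,0.25],"roll":0},{"translation":[0,0,0.25],"roll":0},{"translation":[0,0,0.25],"roll":0},{"translation":[0,0,0.25],"roll":0},{"translation":[0,0,0],"roll":0}]'
python3 -m pendant '[{"translation":[-0.1,0,0.25],"roll":0},{"translation":[-0.1,0,0.25],"roll":0},{"translation":[-0.1,0,0.25],"roll":0},{"translation":[0,0,0.25],"roll":0},{"translation":[0,0,0],"roll":0}]'
python3 -m pendant '[{"translation":[0,0,0.2],"roll":0},{"translation":[0,0,0.2],"roll":0},{"translation":[0,0,0.2],"roll":0},{"translation":[0,0,0],"roll":0}]'
python3 -m pendant '[{"translation":[0,0,0.1],"roll":0},{"translation":[0,0,0.1],"roll":0},{"translation":[0,0,0],"roll":0}]'
```

```text
time: 24.1
tcp_pos: [0.4416, -0.238, 0.2842]
eef_rot: [0.196, 0.981, 0.0, 0.0]
contact_force: [0.9, -1.2, 0.3]
width: -0.0
gripper_force: 0.6
time: 24.72
tcp_pos: [0.4446, -0.2392, 0.2744]
eef_rot: [0.196, 0.981, 0.0, 0.0]
contact_force: [0.8, -0.8, 2.6]
width: -0.0002
gripper_force: 1.0
time: 25.22
tcp_pos: [0.4444, -0.2391, 0.2684]
eef_rot: [0.196, 0.981, -0.0, 0.0]
contact_force: [3.0, -0.5, 4.0]
width: -0.0
gripper_force: 2.0
time: 25.6
tcp_pos: [0.4446, -0.2392, 0.2666]
eef_rot: [0.196, 0.981, -0.0, 0.001]
contact_force: [3.6, -1.5, 5.6]
width: -0.0002
gripper_force: 2.5
```

```bash
python3 rp.py | sed -n '/scene/,$p'
```

```text
scene x -8..62 by 2mm; rows z 45..-50 by 2 (rel hinge)
  45|                                ooo
  43|                            o  oooo
  41|                  o  o    ooo ooooo
  39|                      o o  oo o ooo
  37|                    o   oo  o   oo
  35|                 #   o o o  o o o
  33|                               o
  31|                #   o        ooo
  29|                     o       ooo
  27|        #            oo  o o ooo
  25|     #  #             o  oooo oo
  23|     #             oo o o   oooo
  21|  #     #             oo  o o oo
  19|  # #    #                    oo
  17|   #   #  #              o oo oo
  15|   # #  #                   o ooo
  13|       # #                 o  oo
  11|       ####                 o oo
   9|                          oo o#o
   7|   ##  #                    oo#
   5|       ##                 o o#o
   3|     o                  o   oo##
   1|      #                      oo
  -1|                     o  o ooooo#
  -3|     #                  o   oo##
  -5|     #                oo  o o##
  -7|     ##                oo ooo##o
  -9|     ###  #             o   o##o
 -11|      # # #              o oo ##
 -13|     # #                  ooo #o
 -15|      ### #          #  o oooo#o
 -17| #    # ###          #o  o  o##
 -19|       #  #               #oo##
 -21|       ####                 o ##
 -23|#        ##           #    # #o
 -25|       ####                   #
 -27|         #                   #
 -29|          #                 #
 -31|          #  # # # # ### #
 -33|           #### #      #
 -35|         # ## #
 -37|         # #   #
top x -8..62 by 2mm; rows z 45..-50 by 2 (rel hinge)
```

```bash
python3 -m pendant '[{"translation":[0,0,0.1],"roll":0},{"translation":[0,0,0.1],"roll":0},{"translation":[0,0,0],"roll":0}]'; python3 -m pendant '[{"translation":[0,0,0.1],"roll":0},{"translation":[0,0,0],"roll":0}]';python3 -m pendant '[{"translation":[0,0,0.1],"roll":0},{"translation":[0,0,0],"roll":0}]'
```

```text
time: 26.12
tcp_pos: [0.445, -0.2393, 0.2649]
eef_rot: [0.196, 0.981, -0.0, 0.001]
contact_force: [5.8, -1.7, 6.8]
width: 0.0002
gripper_force: 3.3
time: 26.38
tcp_pos: [0.4453, -0.2394, 0.2641]
eef_rot: [0.196, 0.981, -0.0, 0.002]
contact_force: [5.5, -2.4, 7.8]
width: -0.0003
gripper_force: 3.8
time: 26.62
tcp_pos: [0.4458, -0.2395, 0.2633]
eef_rot: [0.196, 0.981, -0.0, 0.002]
contact_force: [6.9, -3.2, 9.4]
width: -0.0001
gripper_force: 4.5
```

```bash
python3 -m pendant '[{"translation":[-0.15,0,0.05],"roll":0},{"translation":[-0.1,0,0.05],"roll":0},{"translation":[0,0,0],"roll":0}]'; python3 -m pendant '[{"translation":[-0.05,0,0.1],"roll":0},{"translation":[0,0,0],"roll":0}]';python3 -m pendant '[{"translation":[-0.05,0,0.1],"roll":0},{"translation":[0,0,0],"roll":0}]'; python3 rp.py | sed -n '/scene/,$p'
```

```text
time: 27.0
tcp_pos: [0.4475, -0.2403, 0.262]
eef_rot: [0.196, 0.981, -0.0, 0.001]
contact_force: [5.0, -1.8, 8.2]
width: 0.0002
gripper_force: 3.9
time: 27.25
tcp_pos: [0.4482, -0.2406, 0.2612]
eef_rot: [0.196, 0.981, -0.0, 0.002]
contact_force: [5.4, -2.9, 9.6]
width: -0.0
gripper_force: 4.4
time: 27.5
tcp_pos: [0.4489, -0.2408, 0.2604]
eef_rot: [0.196, 0.981, -0.0, 0.002]
contact_force: [5.7, -3.6, 10.8]
width: -0.0001
gripper_force: 5.0
scene x -8..62 by 2mm; rows z 45..-50 by 2 (rel hinge)
  45|                          o ooooo
  43|                         o oo oo
  41|                           o  ooo
  39|                          o  oo o
  37|                          o  ooo
  35|                       o o ooooo
  33|                        ooo o ooo
  31|                o o  o o ooo ooo
  29|                   o o o o ooooo
  27|                #         o oo
  25|                # o       o o
  23|                   o       ooo
  21|   #            ##  o  o ooooo
  19|    # #         o o oooooooooo
  17|                # oo  o  oo o o
  15|    #                  o  oooo
  1
[... 282 characters left out ...]
 -3|                        oo #
  -5|                     o  ooo#o
  -7|                      o    oo
  -9|    # #            o  o ooo#
 -11|     # #            oo o oo###
 -13|     #              o   oo## o
 -15|      #              o ooo ###
 -17|    # ## #         o o  oo oo
 -19|     ##                  oo #
 -21|     ####          #   o oo##
 -23|     # ###          # ooo# #o
 -25|      # o#         o     o###
 -27|     # # #            ## oo#
 -29|      #           #     o #o
 -31|       #                  #o
 -33|       #                #  ##
 -35|      o#    #       #
 -37|     ### ### # ## #
 -39|     # #        #
 -41|         #
top x -8..62 by 2mm; rows z 45..-50 by 2 (rel hinge)
```

```bash
python3 -m pendant '[{"translation":[0.05,0,-0.3],"roll":0},{"translation":[0.2,0,-0.5],"roll":0},{"translation":[0.3,0,-1],"roll":0},{"translation":[1,0,-2],"roll":0},{"translation":[2,0,-2],"roll":0},{"translation":[2,0,-2],"roll":0},{"translation":[2,0,-1],"roll":0},{"translation":[0,0,0],"roll":0}]'; python3 rp.py
```

```text
time: 28.65
tcp_pos: [0.3765, -0.2111, 0.3483]
eef_rot: [0.196, 0.981, -0.001, -0.0]
contact_force: [0.0, 0.3, -0.6]
width: 0.0001
gripper_force: 0.0
wrist x -8..62 by 2mm; rows z 45..-50 by 2 (rel hinge)
  11|        oo
   9|        o#
   7|        ##
   5|       ##
   3|       ##
   1|       #o
  -1|       #o#
  -3|       ###
  -5|       ###
  -7|        oo
  -9|        oo#
 -11|         o
 -13|         o
 -15|         ##
 -17|         #
 -19|        #o
 -21|         #
scene x -8..62 by 2mm; rows z 45..-50 by 2 (rel hinge)
  35|   #    #
  33| # # ## ##
  31|# #### ###
  29|  ## # ###
  27|   #  # #
  25|       ####
  23|     # # #
  21| ##  #  ###
  19| ##    ##
  17|        ###
  15|  # ## # #
  13|      #
  11| # # ## ##
   9|  #    ###
   7|    # ###
   5|#########
   3|#  ###o##
   1| #   ## ##
  -1|     #####
  -3|  #  ### #
  -5|     ######
  -7|     ######
  -9|  # #### # #
 -11|   # #  ##
 -13|    #######
 -15|    ######
 -17|  #  # ####
 -19|      ## ##
 -21|   # # ####
 -23|     # ####
 -25|      #####
 -27|    # ####
 -29|      # #             #
 -31|       ##   #   #  #####
 -33|      # #     ###### ##
 -35|     # ####### # #   ##
 -37|      # ### #
 -39|       #
top x -8..62 by 2mm; rows z 45..-50 by 2 (rel hinge)
  37| #
  35| ##  #
  33| #########
  31|#########
  29|##   #  ##
  27|  #    # #
  25|   #    ##
  21|     #  ##
  19|         #
  17|  # #  ##
  15|      #  #
  13|        ##
  11|   ##
   9|   # #   #
   7| #######
   5| ###o####
   3|  #######
   1|  ##oo####
  -1|      # ##
  -3|      # #
  -5|#        ##
  -7|#      ##
  -9|      # ###
 -11|      #  ##
 -13|       #  #
 -15|      ##  #
 -17|#      ####
 -21|       ####
 -23|      #  ##
 -25|       #
 -27|       ###
 -29|        #         #   ##
 -31|        #        ##### #
 -33|       # # ############
 -35|         ###########  #
 -37|         ########
 -39|         ###
```

```bash
cat > fit.py <<'E'
from h import *
a=np.radians(157.4);X=np.array([np.cos(a),np.sin(a)]);Y=np.array([-X[1],X[0]]);H=np.array([.4838,-.2547])
for n in("scene","top"):
    A=[];B=[]
    for k in range(4):
        im,d=eyes.get_image(n);P=cloud(n,d).reshape(-1,3);x=(P[:,:2]-H)@X*1000;y=(P[:,:2]-H)@Y*1000;z=(P[:,2]-.123)*1000
        m=(abs(y)<9)&(x>14)&(x<36)&(z>-42)&(z<-24);A.append(np.c_[x,z][m]);m=(abs(y)<10)&(abs(x)<9)&(z>28)&(z<36);B.append(np.c_[x,y,z][m])
    A=np.vstack(A);B=np.vstack(B);f=np.polyfit(A[:,0],A[:,1],1);print(n,len(A),"slope",f,"theta",np.pi/2-np.arctan(f[0]),"z at x=36:",np.polyval(f,36))
    c=np.linalg.lstsq(np.c_[B[:,:2],np.ones(len(B))],B[:,2],rcond=None)[0];print("  grip top n",len(B),"mean",B.mean(0),"plane",c)
E
python3 fit.py
```

```text
scene 129 slope [  0.12560073 -37.80841569] theta 1.4458498898963277 z at x=36: -33.286789474291716
  grip top n 79 mean [ 2.09043465  0.69689692 30.92020747] plane [2.65118741e-02 9.58537411e-03 3.08581061e+01]
top 244 slope [  0.18218032 -39.74220664] theta 1.390592299097823 z at x=36: -33.18371509788569
  grip top n 188 mean [ 1.28781632 -2.37671599 31.0887806 ] plane [1.19392890e-02 2.43325884e-03 3.10791882e+01]
```

```bash
python3 - <<'E'
from h import *
a,_=eyes.get_image("scene");b,_=eyes.get_image("top")
cv2.imwrite("pics/f.png",np.hstack([cv2.resize(a[130:220,320:440,::-1],(400,300),interpolation=2),cv2.resize(b[130:235,360:500,::-1],(400,300),interpolation=2)]))
E
```

```text
(no output)
```

View pics/f.png

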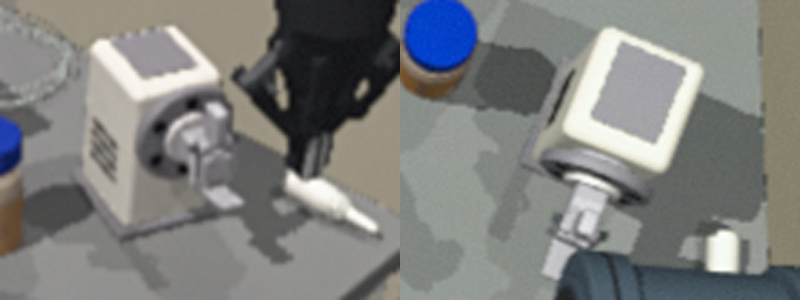

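The pin is upright in the shaft at left-half (205,130). The ring hangs down over the shaft's end with its tab at (225,200) underneath, and the gripper is clear.

```bash
python3 -c "from rig import bot;print(bot.sign_off())"
```

```text
the job is handed in; nothing more can be done
None
```

The job is handed in: the linchpin is through the shaft's cross hole with its flange on the shaft, its ring is swung down to the stop (measured 1.39–1.45 rad, stop 1.42) under the shaft, the gripper is clear, and it took about 30 s of the 64 s.

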